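Find the lid that rocks

TASK

Three of the four compartments in the low grey bin are packed full, so their lids hardly give; the fourth is nearly empty and its lid rocks on its pivot. With a fingertip, press gently on the front part of one lid after another, on its grey dot, until you find the one that rocks; then push the front edge of that lid down and in until it is fully open against its stop, and leave it standing open with the other lids shut. Nothing is to be picked up: do not force the lids that do not give, and leave the things round the bin where they are.

Things in the scene. Friction and masses are not known exactly. Their poses are not given: they have to be found in the camera images.
- lid_bin: low grey metal bin fixed to the bench, 144 mm (x, front to back) x 372 mm (y) x 78 mm high; four compartments side by side along y, 90.4 mm apart, each 84 mm wide and 124 mm front to back inside. Front and back walls 10 mm thick, inner floor 6 mm above the bench. Origin: centre of its underside; its front (-x) faces the robot, +y is to the left.
- lid_1 (a joint): tilt (rad) of lid 1 from the left: 0 shut and level, grows as its front edge sinks and its back edge rises; stops at 0.75 (fully open) and -0.06 (rocked back). A friction hinge keeps it where it is left. A free lid gives to about 2 N on its dot; a blocked one gives less than 2 mm (under 0.03 rad). The pivot (dark line across the lid) is 55 mm behind the dot, at mid-thickness.
- lid_1_dot (a point): centre of the grey finger dot, 22 mm across, on top of lid 1, 20 mm from its front edge, midway across. All lids are alike: aluminium plates 120 mm front to back x 78 mm wide x 6 mm, top 77 mm above the bench when shut; 75 mm lie in front of the pivot, 45 mm behind. The dot moves with the lid; its axes are the lid's (x to the back, y left, z up when shut).
- lid_2 (a joint): tilt (rad) of lid 2 from the left: 0 shut and level, grows as its front edge sinks and its back edge rises; stops at 0.75 (fully open) and -0.06 (rocked back). A friction hinge keeps it where it is left. A free lid gives to about 2 N on its dot; a blocked one gives less than 2 mm (under 0.03 rad). The pivot (dark line across the lid) is 55 mm behind the dot, at mid-thickness.
- lid_2_dot (a point): centre of the grey finger dot, 22 mm across, on top of lid 2, 20 mm from its front edge, midway across. All lids are alike: aluminium plates 120 mm front to back x 78 mm wide x 6 mm, top 77 mm above the bench when shut; 75 mm lie in front of the pivot, 45 mm behind. The dot moves with the lid; its axes are the lid's (x to the back, y left, z up when shut).
- lid_3 (a joint): tilt (rad) of lid 3 from the left: 0 shut and level, grows as its front edge sinks and its back edge rises; stops at 0.75 (fully open) and -0.06 (rocked back). A friction hinge keeps it where it is left. A free lid gives to about 2 N on its dot; a blocked one gives less than 2 mm (under 0.03 rad). The pivot (dark line across the lid) is 55 mm behind the dot, at mid-thickness.
- lid_3_dot (a point): centre of the grey finger dot, 22 mm across, on top of lid 3, 20 mm from its front edge, midway across. All lids are alike: aluminium plates 120 mm front to back x 78 mm wide x 6 mm, top 77 mm above the bench when shut; 75 mm lie in front of the pivot, 45 mm behind. The dot moves with the lid; its axes are the lid's (x to the back, y left, z up when shut).
- lid_4 (a joint): tilt (rad) of lid 4 from the left: 0 shut and level, grows as its front edge sinks and its back edge rises; stops at 0.75 (fully open) and -0.06 (rocked back). A friction hinge keeps it where it is left. A free lid gives to about 2 N on its dot; a blocked one gives less than 2 mm (under 0.03 rad). The pivot (dark line across the lid) is 55 mm behind the dot, at mid-thickness.
- lid_4_dot (a point): centre of the grey finger dot, 22 mm across, on top of lid 4, 20 mm from its front edge, midway across. All lids are alike: aluminium plates 120 mm front to back x 78 mm wide x 6 mm, top 77 mm above the bench when shut; 75 mm lie in front of the pivot, 45 mm behind. The dot moves with the lid; its axes are the lid's (x to the back, y left, z up when shut).
- white_tape: small roll of white tape lying flat, 48x48x19 mm, in front of the bin; a bystander, loose; origin at the centre of its underside
- cutter: dark box cutter, 28x168x20 mm, lying in front of the bin, roughly along it; a bystander, loose; origin at the centre of its underside
- measure: black tape measure, 66x78x37 mm, behind the bin; a bystander, loose; origin at the centre of its underside
- glue: glue stick, white with a red cap, 29x29x96 mm, standing behind the bin; a bystander, loose; origin at the centre of its underside
- cards: white wrapped pack of cards, 71x53x64 mm, behind the bin; a bystander, loose; origin at the centre of its underside

How it is judged:
By the outcome, as a careful person would: the job done as asked, in the order asked, and still so for the second after the job is handed in, with the robot touching nothing.
It also fails if it takes over 48 s, if anything falls off the work surface, if the arm or the gripper's body presses on something with over 40 N, if the wrist force passes 120 N, or if a joint passes its speed limit or range.

ROBOT

A 6-joint arm with a two-finger parallel gripper is mounted at the origin on a cart in front of the work surface, level with it; the furniture and walls round the work are solid. World frame = base frame: x ahead of the robot, y to its left, z up, the work surface at z = 0. Lengths are in m, angles in rad, forces in N, time in s.
With the tool pointing down it reaches from about 0.3 to 0.775 m from the base axis. Payload 14.6 kg.
Tool frame: the origin (TCP) lies midway between the tips of the shut fingers; the grasp point (between the pads) lies 19 mm behind it; z points along the fingers, y is the line along which they close (so a half turn about z gives the same grasp; the last joint's range is limited). The gripper opens to 94 mm and grips with 3 to 60 N. Pads are 16 mm wide; open, the fingers measure 119 mm over their backs; the gripper's body (75 mm by 177 mm) begins 78 mm behind the grasp point.
Start: joints at [-1.402, 0.3, 1.521, -0, 1.321, -0.067], TCP at [0.128, -0.535, 0.205] pointing down, gripper open.
Joint ranges: [-3.03, 3.03], [-0.79, 2.21], [0.23, 2.52], [-1.04, 4.18], [0, 3.07], [-2.55, 2.55]. Speed limits (rad/s): [2.22, 2.22, 2.57, 3.14, 3.14, 3.14].

INTERFACE

Orientations are given as [roll, pitch, yaw] about the fixed x, y, z axes, in that order (R = Rz(yaw) Ry(pitch) Rx(roll)).
In Python, from station import telemetry, optics, ctrl gives the robot as it stands.
- The arm moves only by the tool carry_out, never from a script. Its argument "plan" is a list that holds one entry, the list of rows, each a list of 7 numbers: the shift along the tool's x, y, z in mm, then the turn, a rotation vector about the tool's x, y, z in rad, then the finger opening in mm, from 0 to 94. A call has 1 to 20 rows; each row shifts and turns the commanded pose from where the row before left it, along the tool's axes as they then stand; what a row does not reach is not made up. A row lasts 1/12 s, in which the tool goes at most 41.7 mm and 7.16 degrees, less where a joint would pass 70% of its speed; a pose out of reach is approached as far as the arm can. A call with a gripper value outside its range is refused whole. The fingers move at their own pace and stop on an object; "squeeze" is the grip in N (left out, the last holds). Time passes only in rows, so rows that do not move let the fingers close. It gives the time, the measured TCP pose, the force, the opening and the grip force at its end, in the units of the state.
- telemetry.get_obs(): the state, without advancing time (a new reading comes with each control period).
- optics.camera(name): name is "scene" or "top" or "wrist"; returns a dict with "pixels" (420x560x3 uint8, red, green, blue), "intrinsics" (3x3 intrinsics, pixels), "dist_coeffs" ([k1, k2, p1, p2, k3] as OpenCV has them; the pictures are not rectified), "origin" and "rotation" of the camera in the world. Camera axes: x right, y down, z forward; pixel columns grow to the right and rows downward; lengths in m; the calibration is good to about 2 mm. A picture is of the moment at which its call begins. There is no depth.
- ctrl.hand_in(): hands the job in; it is judged then, once.
The state is a dict: "time_s": time; "qpos": joint angles; "joint_vel": joint speeds; "tau": joint torques, N m; "ee_pos": TCP position; "eef_rot": TCP orientation; "force": force on the tool from outside, world axes, zero at the start; "moment": the same for the moment, N m; "grip_width": finger opening in m; "grip_force": force on a finger pad.
Only numpy, scipy, OpenCV 4.12 (cv2) and the standard library are available. Lean on these libraries where they do the work, as an engineer would, in place of code of your own. Each camera call takes 0.05 s, during which the arm holds its last target. There are 200 camera calls.

## Working session

There is one attempt and no reset: what is moved stays moved. The work goes in short steps, Python scripts to look and compute and a tool call to move; the robot and the scene stay as the last step left them, time stands still between calls to the robot, and variables do not carry over. Pictures are saved under pics/ and viewed, at most 10 in all, crops included, and the job is handed in when it is done.

Besides the shell and the picture viewer there is one more tool, called after ">>>" as name(argument=value, ...), one argument or row to a line, values as JSON. carry_out: Moves the arm, as the interface text tells. Its arguments: {"type":"object","properties":{"plan":{"type":"array","items":{"type":"array","items":{"type":"array","items":{"type":"number"}}}},"squeeze":{"type":"number"}},"required":["plan"]}

```bash
mkdir -p pics
python3 - <<'E'
from station import telemetry, optics
import cv2
o=telemetry.get_obs(); print({k:o[k] for k in('time_s','ee_pos','eef_rot','force','grip_width')})
for n in('top','scene'):
    c=optics.camera(n); cv2.imwrite(f'pics/{n}0.png',c['pixels'][:,:,::-1]); print(n,c['origin'],c['rotation'],c['intrinsics'],c['dist_coeffs'])
E
```

```text
{'time_s': 0.0, 'ee_pos': array([ 0.12842894, -0.5345162 ,  0.20488562]), 'eef_rot': array([-3.14041051e+00, -6.55623856e-05,  2.35779366e-01]), 'force': array([ 0.94339326, -0.20743887, -0.94272436]), 'grip_width': 0.09399245597790089}
top [0.53418697 0.17508326 0.93203978] [-3.09748544 -0.01679556 -1.58532954] [[489.2088865    0.         287.15018766]
 [  0.         489.2088865  211.59751088]
 [  0.           0.           1.        ]] [-0.06613656  0.          0.          0.          0.        ]
scene [0.1853939  0.72438712 0.60218393] [-2.23748951  0.00934517 -2.51015666] [[477.5427322    0.         280.23077637]
 [  0.         477.5427322  211.30059638]
 [  0.           0.           1.        ]] [-0.06569911  0.          0.          0.          0.        ]
```

View pics/top0.png

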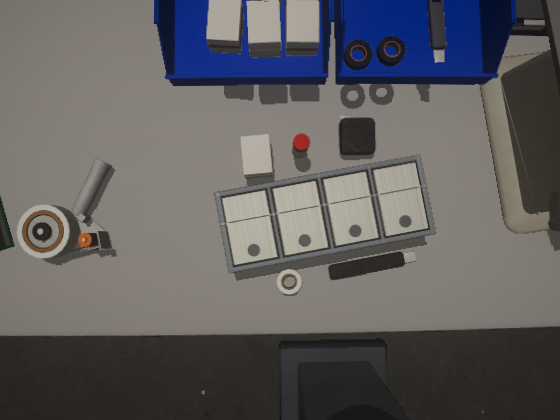

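The top view shows the bin rotated slightly. The dots of lids 1 to 4 are at about (254,250), (305,240), (355,231) and (405,221). The tape is at (289,282) and the cutter runs from (330,272) to (413,258).

```bash
cat > h.py <<'E'
import numpy as np, cv2
from scipy.spatial.transform import Rotation as R
def ray(c,uv,z):
    p=cv2.undistortPoints(np.float64(uv).reshape(-1,1,2),c['intrinsics'],c['dist_coeffs']).reshape(-1,2)
    r=np.array(c['rotation']); M=r if r.shape==(3,3) else R.from_euler('xyz',r).as_matrix()
    d=np.c_[p,np.ones(len(p))]@M.T; o=np.array(c['origin'])
    return o+d*((z-o[2])/d[:,2])[:,None]
def tool(target,rpy,o):
    T=R.from_euler('xyz',o['eef_rot']); return T.inv().apply(np.array(target)-o['ee_pos'])*1000,(T.inv()*R.from_euler('xyz',rpy)).as_rotvec()
E
python3 - <<'E'
from station import optics,telemetry
from h import *
c=optics.camera('top')
d=ray(c,[(254,250),(305,240),(355,231),(405,221)],.077)
print(d.round(4), np.diff(d,axis=0).round(4))
v=d[3]-d[0]; yaw=np.arctan2(v[0],-v[1]); print('yaw',yaw)
print(ray(c,[(289,282),(330,272),(413,258)],.02).round(3))
o=telemetry.get_obs(); 
for p in d[[3,0]]: print(np.array(tool([p[0],p[1],.12],[np.pi,0,yaw],o),dtype=object))
img=c['pixels'][150:290,200:450,::-1]; cv2.imwrite('pics/crop0.png',cv2.resize(img,None,fx=3,fy=3,interpolation=cv2.INTER_CUBIC))
E
```

```text
[[ 0.5055  0.2189  0.077 ]
 [ 0.5216  0.1297  0.077 ]
 [ 0.536   0.0417  0.077 ]
 [ 0.5523 -0.0473  0.077 ]] [[ 0.0161 -0.0892  0.    ]
 [ 0.0144 -0.088   0.    ]
 [ 0.0162 -0.089   0.    ]]
yaw 0.1738316087590765
[[ 0.443  0.158  0.02 ]
 [ 0.461  0.081  0.02 ]
 [ 0.484 -0.076  0.02 ]]
[[525.9203739208658 -374.745559475555 85.37846831543284]
 [-0.0008558187434383707 -4.053536607739741e-05 0.061979164232965706]]
[[542.6613074059054 -644.5054456425038 85.60996941932181]
 [-0.0008558187434383707 -4.053536607739741e-05 0.061979164232965706]]
```

View pics/crop0.png

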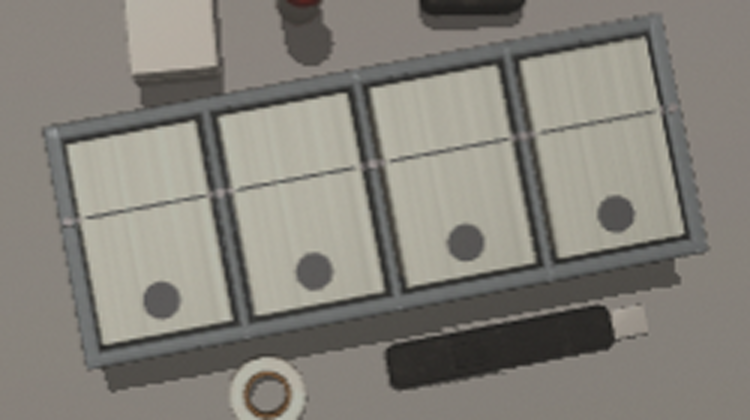

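The enlarged crop confirms the dot pixels to within half a pixel, and the bin yaw is about 0.174. I'll go above the dot of lid 4, the nearest, with the fingers shut.

>>> carry_out(
  plan=[
    [[10, -7, 0, 0, 0, 0, 0], [20, -14, 0, 0, 0, 0, 0], [31, -22, 0, 0, 0, 0, 0], [31, -22, 0, 0, 0, 0, 0], [31, -22, 0, 0, 0, 0, 0], [31, -22, 0, 0, 0, 0, 0], [31, -22, 0, 0, 0, 0, 0], [31, -22, 0, 0, 0, 0, 0], [31, -22, 0, 0, 0, 0, 0], [31, -22, 0, 0, 0, 0, 0], [31, -22, 0, 0, 0, 0, 0], [31, -22, 0, 0, 0, 0, 0], [31, -22, 0, 0, 0, 0, 0], [31, -22, 0, 0, 0, 0, 0], [31, -22, 0, 0, 0, 0, 0], [31, -22, 0, 0, 0, 0, 0], [31, -22, 0, 0, 0, 0, 0], [20, -14, 10, 0, 0, 0, 0], [10, -10, 10, 0, 0, 0.062, 0], [0, 0, 0, 0, 0, 0, 0]],
  ],
  squeeze=5,
)

```text
time_s: 1.82
ee_pos: [0.5512, -0.0445, 0.1832]
eef_rot: [-3.14, 0.003, 0.174]
force: [-0.5, -0.2, -0.5]
grip_width: 0.0008
grip_force: 0.0
```

Run:
```python
from station import telemetry,optics
from h import *
o=telemetry.get_obs(); print(o['time_s'],o['ee_pos'],o['eef_rot'],o['force'],o['grip_width'])
print(tool([.5523,-.0473,.084],[np.pi,0,.174],o))
c=optics.camera('wrist'); cv2.imwrite('pics/w1.png',c['pixels'][:,:,::-1])
```

```text
1.8167 [ 0.55122467 -0.04447246  0.18319302] [-3.14019850e+00  2.97553867e-03  1.73601561e-01] [-0.51625924 -0.22388483 -0.5424469 ] 0.0008338206387866432
(array([ 0.86590883,  3.10906157, 99.18664284]), array([-0.00139474,  0.00297526, -0.00040051]))
```

View pics/w1.png

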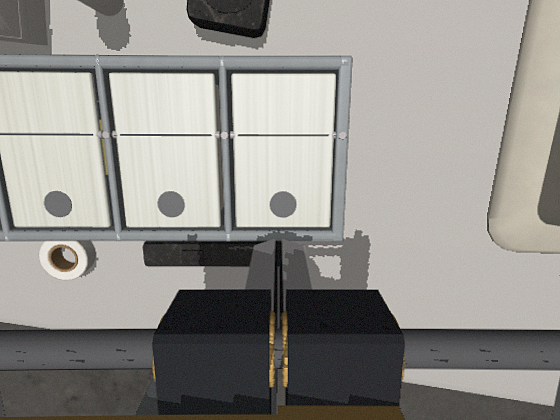

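The wrist view shows the dots of lids 4, 3 and 2 at (283,204), (171,204) and (59,204). The bin edges run level in the picture, so the yaw is right. I'll cross-check positions and descend.

Run:
```python
from station import telemetry,optics
from h import *
c=optics.camera('wrist'); print(ray(c,[(283,204),(171,204),(59,204)],.077).round(4))
```

```text
[[ 0.5529 -0.0492  0.077 ]
 [ 0.537   0.0404  0.077 ]
 [ 0.5212  0.1289  0.077 ]]
```

>>> carry_out(
  plan=[
    [[0, 1, 15, 0, 0, 0, 0], [0, 1, 30, 0, 0, 0, 0], [1, 1, 30, 0, 0, 0, 0], [0, 0, 15, 0, 0, 0, 0], [0, 0, 4, 0, 0, 0, 0], [0, 0, 0, 0, 0, 0, 0], [0, 0, 0, 0, 0, 0, 0]],
  ],
)

```text
time_s: 2.5
ee_pos: [0.5533, -0.0508, 0.093]
eef_rot: [3.141, -0.002, 0.174]
force: [-0.6, 0.4, 1.2]
grip_width: 0.0007
grip_force: 0.0
```

>>> carry_out(
  plan=[
    [[0, -1, 5, 0, 0, 0, 0], [0, 0, 5, 0, 0, 0, 0], [0, 0, 0, 0, 0, 0, 0], [0, 0, 0, 0, 0, 0, 0]],
  ],
)

```text
time_s: 2.83
ee_pos: [0.5527, -0.0493, 0.0815]
eef_rot: [-3.142, 0.0, 0.174]
force: [0.6, -1.2, -0.6]
grip_width: 0.0005
grip_force: 0.0
```

>>> carry_out(
  plan=[
    [[0, 0, 1, 0, 0, 0, 0], [0, 0, 1, 0, 0, 0, 0], [0, 0, 1, 0, 0, 0, 0], [0, 0, 0, 0, 0, 0, 0], [0, 0, 0, 0, 0, 0, 0]],
  ],
)

```text
time_s: 3.25
ee_pos: [0.5527, -0.0493, 0.0784]
eef_rot: [-3.142, 0.0, 0.174]
force: [-0.0, -0.6, -0.3]
grip_width: 0.0006
grip_force: 0.0
```

>>> carry_out(
  plan=[
    [[0, 0, 1, 0, 0, 0, 0], [0, 0, 0.5, 0, 0, 0, 0], [0, 0, 0, 0, 0, 0, 0], [0, 0, 0, 0, 0, 0, 0]],
  ],
)

```text
time_s: 3.58
ee_pos: [0.5527, -0.0493, 0.0769]
eef_rot: [-3.142, -0.0, 0.174]
force: [0.2, -0.8, 0.5]
grip_width: 0.0004
grip_force: 0.2
```

>>> carry_out(
  plan=[
    [[0, 0, 1, 0, 0, 0, 0], [0, 0, 0, 0, 0, 0, 0], [0, 0, 0, 0, 0, 0, 0]],
  ],
)

```text
time_s: 3.83
ee_pos: [0.5528, -0.0493, 0.0768]
eef_rot: [3.141, -0.0, 0.174]
force: [-4.0, 0.3, 10.2]
grip_width: 0.0007
grip_force: 5.2
```

>>> carry_out(
  plan=[
    [[0, 0, 0.5, 0, 0, 0, 0], [0, 0, 0, 0, 0, 0, 0], [0, 0, 0, 0, 0, 0, 0]],
  ],
)

```text
time_s: 4.08
ee_pos: [0.5529, -0.0493, 0.0768]
eef_rot: [3.141, -0.001, 0.174]
force: [-6.2, 0.6, 14.9]
grip_width: 0.0009
grip_force: 7.8
```

Lid 4 is blocked: 10 N with no give. Next is lid 3.

>>> carry_out(
  plan=[
    [[0, 0, -6, 0, 0, 0, 0], [0, 0, -14, 0, 0, 0, 0], [0, -20, 0, 0, 0, 0, 0], [0, -30, 0, 0, 0, 0, 0], [0, -25, 0, 0, 0, 0, 0], [0, -15, 0, 0, 0, 0, 0], [0, 0, 8, 0, 0, 0, 0], [0, 0, 8, 0, 0, 0, 0], [0, 0, 2, 0, 0, 0, 0], [0, 0, 0, 0, 0, 0, 0], [0, 0, 0, 0, 0, 0, 0]],
  ],
)

```text
time_s: 5.0
ee_pos: [0.5371, 0.0385, 0.077]
eef_rot: [-3.141, 0.001, 0.173]
force: [-0.1, 0.9, 0.5]
grip_width: 0.0003
grip_force: 0.5
```

>>> carry_out(
  plan=[
    [[0, 0, 0.5, 0, 0, 0, 0], [0, 0, 0.5, 0, 0, 0, 0], [0, 0, 0, 0, 0, 0, 0], [0, 0, 0, 0, 0, 0, 0]],
  ],
)

```text
time_s: 5.33
ee_pos: [0.5372, 0.0384, 0.0768]
eef_rot: [3.141, 0.0, 0.173]
force: [-4.4, -0.9, 9.3]
grip_width: 0.0008
grip_force: 4.9
```

Lid 3 is blocked too. Next is lid 2.

>>> carry_out(
  plan=[
    [[0, 0, -6, 0, 0, 0, 0], [0, 0, -14, 0, 0, 0, 0], [0, -20, 0, 0, 0, 0, 0], [0, -30, 0, 0, 0, 0, 0], [0, -27, 0, 0, 0, 0, 0], [0, -15, 0, 0, 0, 0, 0], [0, 0, 8, 0, 0, 0, 0], [0, 0, 8, 0, 0, 0, 0], [0, 0, 2.5, 0, 0, 0, 0], [0, 0, 0, 0, 0, 0, 0], [0, 0, 0, 0, 0, 0, 0]],
  ],
)

```text
time_s: 6.25
ee_pos: [0.5213, 0.129, 0.0776]
eef_rot: [3.141, 0.001, 0.173]
force: [-0.2, 0.1, -0.7]
grip_width: 0.0003
grip_force: 0.0
```

>>> carry_out(
  plan=[
    [[0, 0, 0.5, 0, 0, 0, 0], [0, 0, 0.5, 0, 0, 0, 0], [0, 0, 0, 0, 0, 0, 0], [0, 0, 0, 0, 0, 0, 0]],
  ],
)

```text
time_s: 6.58
ee_pos: [0.5213, 0.1298, 0.0771]
eef_rot: [3.142, -0.0, 0.174]
force: [-0.1, -0.2, -0.5]
grip_width: 0.0003
grip_force: 0.0
```

>>> carry_out(
  plan=[
    [[0, 0, 0.5, 0, 0, 0, 0], [0, 0, 0.5, 0, 0, 0, 0], [0, 0, 0, 0, 0, 0, 0], [0, 0, 0, 0, 0, 0, 0]],
  ],
)

```text
time_s: 6.92
ee_pos: [0.5212, 0.13, 0.076]
eef_rot: [3.142, -0.0, 0.174]
force: [0.0, 0.7, 1.3]
grip_width: 0.0006
grip_force: 0.3
```

>>> carry_out(
  plan=[
    [[0, 0, 0.5, 0, 0, 0, 0], [0, 0, 0.5, 0, 0, 0, 0], [0, 0, 0, 0, 0, 0, 0]],
  ],
)

```text
time_s: 7.17
ee_pos: [0.5212, 0.13, 0.0749]
eef_rot: [-3.142, -0.0, 0.174]
force: [0.5, 0.1, 2.0]
grip_width: 0.0005
grip_force: 0.8
```

>>> carry_out(
  plan=[
    [[0, 0, 0.5, 0, 0, 0, 0], [0, 0, 0.5, 0, 0, 0, 0], [0, 0, 0, 0, 0, 0, 0]],
  ],
)

```text
time_s: 7.42
ee_pos: [0.5212, 0.13, 0.0739]
eef_rot: [-3.142, -0.0, 0.174]
force: [0.4, -1.0, 1.6]
grip_width: 0.0001
grip_force: 0.8
```

Lid 2 gave 3 mm at about 2 N, so it's the free one. I'll push it open.

>>> carry_out(
  plan=[
    [[0, 0, 3, 0, 0, 0, 0], [0, 0, 3, 0, 0, 0, 0], [0, 0, 3, 0, 0, 0, 0], [0, 0, 3, 0, 0, 0, 0], [0, 0, 3, 0, 0, 0, 0], [0, 0, 3, 0, 0, 0, 0], [0, 0, 3, 0, 0, 0, 0], [0, 0, 3, 0, 0, 0, 0], [0, 0, 0, 0, 0, 0, 0]],
  ],
)

```text
time_s: 8.17
ee_pos: [0.5208, 0.1299, 0.0492]
eef_rot: [3.142, 0.001, 0.174]
force: [-0.0, 0.4, -0.4]
grip_width: 0.0004
grip_force: 0.3
```

>>> carry_out(
  plan=[
    [[0, 0, 2, 0, 0, 0, 0], [0, 0, 2, 0, 0, 0, 0], [0, 0, 2, 0, 0, 0, 0], [0, 0, 2, 0, 0, 0, 0], [0, 0, 2, 0, 0, 0, 0], [0, 0, 1, 0, 0, 0, 0], [0, 0, 0, 0, 0, 0, 0]],
  ],
)

```text
time_s: 8.75
ee_pos: [0.521, 0.1299, 0.0386]
eef_rot: [-3.142, 0.001, 0.174]
force: [-1.0, 0.2, 0.8]
grip_width: 0.0003
grip_force: 0.5
```

>>> carry_out(
  plan=[
    [[0, 0, 1, 0, 0, 0, 0], [0, 0, 1, 0, 0, 0, 0], [0, 0, 1, 0, 0, 0, 0], [0, 0, 0, 0, 0, 0, 0]],
  ],
)

```text
time_s: 9.08
ee_pos: [0.5211, 0.1299, 0.0357]
eef_rot: [3.142, 0.0, 0.174]
force: [-0.7, 0.8, 1.2]
grip_width: 0.0006
grip_force: 0.6
```

>>> carry_out(
  plan=[
    [[0, 0, 0.5, 0, 0, 0, 0], [0, 0, 0.5, 0, 0, 0, 0], [0, 0, 0, 0, 0, 0, 0]],
  ],
)

```text
time_s: 9.33
ee_pos: [0.5211, 0.13, 0.0348]
eef_rot: [-3.142, 0.0, 0.174]
force: [-0.1, -0.3, 1.2]
grip_width: 0.0005
grip_force: 0.7
```

>>> carry_out(
  plan=[
    [[0, 0, 0.5, 0, 0, 0, 0], [0, 0, 0.5, 0, 0, 0, 0], [0, 0, 0, 0, 0, 0, 0]],
  ],
)

```text
time_s: 9.58
ee_pos: [0.5212, 0.13, 0.034]
eef_rot: [-3.142, -0.0, 0.174]
force: [-0.1, 0.2, 2.9]
grip_width: 0.0009
grip_force: 1.3
```

>>> carry_out(
  plan=[
    [[0, 0, 0.5, 0, 0, 0, 0], [0, 0, 0.5, 0, 0, 0, 0], [0, 0, 0, 0, 0, 0, 0]],
  ],
)

```text
time_s: 9.83
ee_pos: [0.5216, 0.13, 0.0335]
eef_rot: [-3.142, -0.001, 0.174]
force: [-2.7, -0.8, 9.0]
grip_width: 0.0006
grip_force: 3.8
```

>>> carry_out(
  plan=[
    [[0, 0, 0.5, 0, 0, 0, 0], [0, 0, 0, 0, 0, 0, 0], [0, 0, 0, 0, 0, 0, 0]],
  ],
)

```text
time_s: 10.08
ee_pos: [0.5217, 0.13, 0.0333]
eef_rot: [3.142, -0.001, 0.174]
force: [-2.4, -0.4, 11.5]
grip_width: 0.0003
grip_force: 5.3
```

>>> carry_out(
  plan=[
    [[-0.5, 0, -4, 0, 0, 0, 0], [-1, 0, -10, 0, 0, 0, 0], [0, 0, -30, 0, 0, 0, 0], [0, 0, -40, 0, 0, 0, 0], [-20, 0, -40, 0, 0, 0, 0], [-40, 0, -10, 0, 0, 0, 0], [-40, 0, 0, 0, 0, 0, 0], [-20, 0, 0, 0, 0, 0, 0], [0, 0, 0, 0, 0, 0, 0], [0, 0, 0, 0, 0, 0, 0]],
  ],
)

```text
time_s: 10.92
ee_pos: [0.4028, 0.1092, 0.1647]
eef_rot: [3.142, -0.002, 0.174]
force: [0.7, 0.2, 0.2]
grip_width: 0.0001
grip_force: 0.0
```

Run:
```python
from station import optics
import cv2,numpy as np
a=optics.camera('scene')['pixels'];b=optics.camera('top')['pixels'][140:300,190:460]
cv2.imwrite('pics/s2.png',a[:,:,::-1]);cv2.imwrite('pics/t2.png',cv2.resize(b,None,fx=2.9,fy=2.9)[:,:,::-1])
```

```text
(no output)
```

View pics/s2.png

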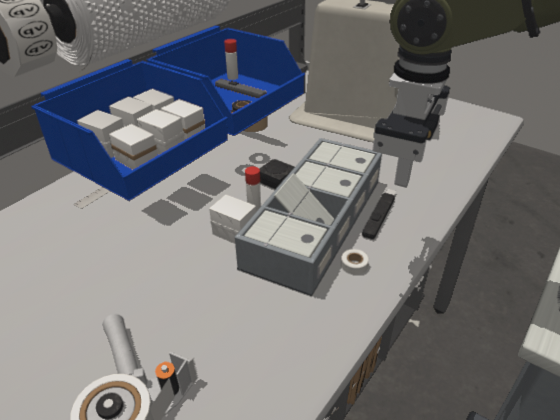

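View pics/t2.png

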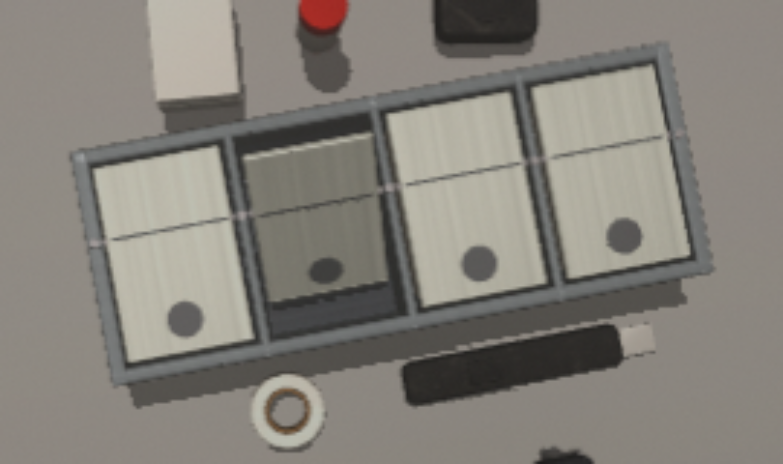

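Lid 2 stands open: in the enlarged top view its front edge is at about (330,293) and its back edge at (308,145). The other three lids are shut, the things round the bin haven't moved, and the arm is clear.

```bash
python3 -c "
from station import ctrl
print(ctrl.hand_in())"
```

```text
the job is handed in; nothing more can be done
None
```

Lid 2 was the one that rocked; I pushed it down to its stop and handed the job in at about 11 s, with lids 1, 3 and 4 shut (lid 1 not pressed, lid 4 pressed to about 15 N and lid 3 to about 9 N without giving) and nothing round the bin moved.

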